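# Length check of a baguette at the bread counter

## Task

Check the golden slashed baguette for length: first lay it flat, right side up, on the dark slatted bed of the gauge, lengthwise and wholly on the slats, and let go of it. Then pull the gauge's sprung yellow slide out by its black paddle until the paddle is level with the red mark, hold it there for a second and a half while the counter camera takes its picture, and ease it all the way back home without letting it snap. Leave the baguette lying on the slats, and leave the rye loaf, jam jar, wooden plate and tongs where they are.

Things in the scene. Friction and masses are not known exactly. Their poses are not given: they have to be found in the camera images.
- baguette: the baguette: golden loaf with three pale diagonal slashes on top, 190 mm long (x), 52 wide (y), 46 high, about 0.14 kg, flat underside. Origin: centre of its underside. Starts lying on the counter, left or right of the dark rye loaf; its two ends are alike, so either may point either way.
- gauge: the fixed length gauge: white board 420 mm (x) by 200 (y), 15 thick. Origin: centre of its underside; -x points roughly to the robot and is the pulling direction. Right half: slatted bed. Left half, at y +50 mm: the slide. Blue housing at x +110 to +210, y +10 to +90, top 75 mm above the counter; a low aluminium scale rail at y +92.
- bed (a point): centre of the top of the slatted bed, at gauge x -50, y -45 mm, 27 mm above the counter: ten dark wooden slats laid across, together 280 mm long (x) by 100 mm wide (y). Axes as the gauge's.
- slide (a joint): how far the sprung slide is pulled out, m: 0 home, grows toward the gauge's -x, stop at 0.17. The spring pulls it home with 3.6 N at 0 plus 45 N/m (about 10 N at 0.15); damping 12 N s/m, friction 0.3 N; it does not latch. Its yellow blade, 26 mm wide, top 28 mm above the counter, runs from the paddle back through the housing.
- paddle (a point): middle of the slide's paddle, 55 mm above the counter; at home at gauge x +35, y +50 mm. The paddle is an upright black plate with a yellow band: 10 mm thick (x), 60 wide (y), from 22 to 85 mm above the counter. At home a 70 mm gap separates it from the blue housing: fingers can go down there, above the blade, to hook it. Axes as the gauge's.
- red_mark: the red mark: red clip with a white centre line, 14 mm (x) by 18 (y), top 60 mm above the counter, at the scale rail, and a thin red stripe across the board under the slide. Origin: on its centre line, gauge y +90, 15 mm above the counter; axes as the gauge's. The slide is at the mark when paddle has this origin's gauge x, 80 to 150 mm from home.
- rye_loaf: the other loaf: a plain dark-brown rye loaf, 180 x 54 x 48 mm, no slashes; leave it where it lies. Origin: centre of its underside, x along it.
- jam_jar: a bystander: red jam jar, 64 mm diameter, 90 mm tall, origin at the centre of its underside.
- bun_plate: a bystander: round wooden plate, 200 mm diameter, 18 mm high, origin at the centre of its underside.
- tongs: a bystander: steel bread tongs lying flat, 225 mm long, about 85 mm wide and 12 mm high, origin about mid-length.

How it is judged (in metres and radians):
On the way, in this order (a step that is already met when the one before it is completed fails the run):
1. the baguette lies flat and lengthwise on the slatted bed, released (x of baguette in the frame of gauge between -0.097 and -0.003 m and y of baguette in the frame of gauge between -0.07 and -0.02 m and z of baguette in the frame of gauge between 0.02 and 0.034 m and angle between the x axis of baguette and the x axis of gauge, either way round below 0.2 rad and angle between baguette's own z axis and vertical below 0.15 rad and contact force between the fingers and baguette below 0.1 N and linear speed of baguette below 0.02 m/s), for 0.3 s.
2. the slide is pulled out to within 7 mm of the red mark and held there for 1 s (x of paddle in the frame of red_mark between -0.007 and 0.007 m), for 1 s.
At the end, for the whole second after the job is handed in: The slide is home (within 5 mm) and still; the baguette lies flat and released on the slatted bed, its centre within 47 mm lengthwise and 25 mm crosswise of the bed's centre, along the bed within 0.2 rad, right side up (all of step 1 and value of joint slide below 0.005 m and velocity of joint slide between -0.02 and 0.02 m/s); the robot touches nothing.
It fails at once if the slide snaps back (returns faster than 0.4 m/s) (velocity of joint slide below -0.4 m/s).
It fails at once if rye_loaf is moved more than 30 mm (distance of rye_loaf from where it was at the start of the episode above 0.03 m).
It fails at once if jam_jar is moved more than 30 mm (distance of jam_jar from where it was at the start of the episode above 0.03 m).
It fails at once if bun_plate is moved more than 30 mm (distance of bun_plate from where it was at the start of the episode above 0.03 m).
It fails at once if tongs is moved more than 30 mm (distance of tongs from where it was at the start of the episode above 0.03 m).
It also fails if it takes over 56 s, if anything falls off the work surface, if the arm or the gripper's body presses on something with over 40 N, if the wrist force passes 120 N, or if a joint passes its speed limit or range.

## Robot

A 7-joint arm with a two-finger parallel gripper is mounted at the origin on the work surface. World frame = base frame: x ahead of the robot, y to its left, z up, the work surface at z = 0. Lengths are in m, angles in degrees, forces in N, time in s.
With the tool pointing down it reaches from about 0.425 to 0.875 m from the base axis. Payload 4.7 kg.
Tool frame: the origin (TCP) lies at the very end of the fingers, on their centre line; the grasp point (between the pads) lies 19 mm behind it; z points along the fingers, y is the line along which they close (so a half turn about z gives the same grasp; the last joint's range is limited). The gripper opens to 87 mm and grips with 3 to 60 N. Pads are 19 mm wide; open, the fingers measure 117 mm over their backs; the gripper's body (75 mm by 190 mm) begins 51 mm behind the grasp point.
Start: joints at [-65.082, 18.392, -4.016, 83.108, 1.295, 78.541, -3.26], TCP at [0.266, 0.593, 0.192] pointing down, gripper open.
Joint ranges: [-163.93, 163.93], [-17.29, 119.83], [-79.2, 71.16], [3.27, 140.29], [-89.18, 269.18], [5.43, 117.66], [-154.24, 154.24]. Speed limits (degrees/s): [147.25, 147.25, 180, 180, 180, 180, 180].

## Interface

Orientations are given as [roll, pitch, yaw] about the fixed x, y, z axes, in that order (R = Rz(yaw) Ry(pitch) Rx(roll)).
In Python, from cell import get_obs, cams, ticket, finder gives the robot as it stands.
- The arm moves only by the shell command python3 -m creep 'ROWS' [FORCE]. ROWS is text: rows parted by semicolons, each of 5 numbers parted by spaces: the shift along the world's x, y, z in m, then the turn about the world's z in degrees, then the finger opening in m, from 0 to 0.087. A call has 1 to 8 rows; each row shifts and turns the commanded pose from where the row before left it; what a row does not reach is not made up. A row lasts 1/8 s, in which the tool goes at most 62.5 mm and 10.7 degrees, less where a joint would pass 70% of its speed; a pose out of reach is approached as far as the arm can. A call with a gripper value outside its range is refused whole. The fingers move at their own pace and stop on an object; FORCE is the grip in N (left out, the last holds). Time passes only in rows, so rows that do not move let the fingers close. It gives the time, the measured TCP pose, the force, the opening and the grip force at its end, in the units of the state.
- get_obs(): the state, without advancing time (a new reading comes with each control period).
- cams.read_camera(name): name is "side" or "top" or "wrist"; returns the picture (384x512x3 uint8, red, green, blue); there is no depth.
- cams.calibration(name): a dict with "fx", "fy", "cx", "cy" (pixels), "k1" (the pictures are not rectified: a ray, as slopes to the right and down, at radius r is drawn at 1 + k1 r^2 times it, then the intrinsics apply), "extrinsics" (4x4, takes a point from world to camera coordinates). Camera axes: x right, y down, z forward; pixel columns grow to the right and rows downward; lengths in m; the calibration is good to about 2 mm. A picture is of the moment at which its call begins: read the wrist's pose just before it. calibration takes no time and is no camera call; for the wrist camera it gives the pose at the moment of the call.
- ticket.sign_off(): hands the job in; it is judged then, once.
Trained networks look in the newest picture that a camera, given by its name, has taken for a name from the list of things; names that differ only in an ending like _2 or _b are one class to them, and where a whole thing is asked for, a point or a joint stands for the part that bears it (a point fixed in the world has none). Each returns a list of dicts, best first, with "p" (0 to 1); they miss things now and then, are a little off and sometimes report something else, mostly with a low value. They report only what shows in the picture. A call takes as long as a camera call.
- finder.masks_of(name, camera): "mask" (384x512 bool, what is visible of it) and "xy" ([column, row] in pixels, amid what is visible of it).
- finder.tip_of(name, camera): "xy" ([column, row] in pixels: a listed point, or the origin of a listed thing).
The state is a dict: "time_s": time; "qpos": joint angles; "joint_velocities": joint speeds; "effort": joint torques, N m; "tool_pos": TCP position; "tool_rot": TCP orientation; "force": force on the tool from outside, world axes, zero at the start; "wrist_torque": the same for the moment, N m; "grip_width": finger opening in m; "grasp_force": force on a finger pad.
Only numpy, scipy, OpenCV 4.12 (cv2) and the standard library are available. Lean on these libraries where they do the work, as an engineer would, in place of code of your own. Each camera call takes 0.05 s, during which the arm holds its last target. There are 200 camera calls.

## Working session

There is one attempt and no reset: what is moved stays moved. The work goes in short steps, Python scripts to look and compute and a shell command to move; the robot and the scene stay as the last step left them, time stands still between calls to the robot, and variables do not carry over. Pictures are saved under pics/ and viewed, at most 10 in all, crops included, and the job is handed in when it is done.

```bash
mkdir -p pics; ls; cat > h.py <<'E'
import numpy as np, cv2
from cell import get_obs, cams, ticket, finder
def ray(cal,uv):
    K=np.array([[cal['fx'],0,cal['cx']],[0,cal['fy'],cal['cy']],[0,0,1.]])
    p=cv2.undistortPoints(np.array([[uv]],float),K,np.array([cal['k1'],0,0,0.]))[0,0]
    E=np.array(cal['extrinsics']);R,t=E[:3,:3],E[:3,3]
    return -R.T@t, R.T@np.array([p[0],p[1],1])
def at_z(cal,uv,z):
    o,d=ray(cal,uv); return o+d*(z-o[2])/d[2]
E
python3 - <<'E'
from h import *
o=get_obs();print({k:np.round(v,3).tolist() for k,v in o.items()})
ims=[]
for c in('top','side'):
    im=cams.read_camera(c);cal=cams.calibration(c)
    cv2.imwrite(f'pics/{c}0.png',im[...,::-1])
    for n,z in(('baguette',0),('gauge',0),('bed',.027),('paddle',.055),('red_mark',.015),('rye_loaf',0),('jam_jar',0),('bun_plate',0),('tongs',0)):
        for r in finder.tip_of(n,c)[:2]:
            print(c,n,round(r['p'],2),np.round(r['xy']),at_z(cal,r['xy'],z).round(3))
    for n,z in(('baguette',.023),('rye_loaf',.024)):
      for r in finder.masks_of(n,c)[:1]:
        print(n,'box',[at_z(cal,q,z)[:2].round(3).tolist() for q in cv2.boxPoints(cv2.minAreaRect(np.argwhere(r['mask'])[:,::-1].astype(np.float32)))])
E
```

```text
pics
{'time_s': 0.0, 'qpos': [-65.083, 18.44, -4.015, 83.175, 1.297, 78.54, -3.26], 'joint_velocities': [0.022, -0.011, 0.068, 0.007, -0.003, -0.042, 0.052], 'effort': [0.0, -49.128, -0.404, -31.254, -0.064, 0.044, 0.0], 'tool_pos': [0.265, 0.593, 0.191], 'tool_rot': [-179.89, 0.007, 155.892], 'force': [-1.486, -0.501, 0.372], 'wrist_torque': [-0.001, -0.005, -0.028], 'grasp_force': 0.0, 'grip_width': 0.087}
top baguette 0.91 [303. 206.] [ 0.552 -0.147  0.   ]
top baguette 0.56 [184. 197.] [0.581 0.215 0.   ]
top bed 0.6 [205. 209.] [0.54  0.145 0.027]
top bed 0.16 [185. 194.] [0.584 0.207 0.027]
top paddle 0.63 [168. 183.] [0.615 0.251 0.055]
top red_mark 0.68 [424. 190.] [ 0.598 -0.509  0.015]
top red_mark 0.64 [160. 220.] [0.509 0.283 0.015]
top rye_loaf 0.89 [357. 237.] [ 0.458 -0.308  0.   ]
top jam_jar 0.72 [326. 146.] [ 0.736 -0.222  0.   ]
top bun_plate 0.86 [ 93. 232.] [0.473 0.487 0.   ]
top tongs 0.64 [425. 190.] [ 0.6   -0.519  0.   ]
baguette box [[0.454, -0.103], [0.645, -0.124], [0.64, -0.178], [0.449, -0.156]]
rye_loaf box [[0.549, -0.259], [0.565, -0.314], [0.391, -0.359], [0.375, -0.304]]
side baguette 0.58 [257. 177.] [ 0.557 -0.143  0.   ]
side baguette 0.31 [270. 289.] [0.521 0.281 0.   ]
side gauge 0.84 [246. 266.] [0.587 0.21  0.   ]
side bed 0.93 [262. 245.] [0.544 0.155 0.027]
side paddle 0.63 [236. 268.] [0.614 0.25  0.055]
side paddle 0.24 [208. 162.] [ 0.721 -0.159  0.055]
side red_mark 0.48 [274. 289.] [0.512 0.289 0.015]
side rye_loaf 0.87 [278. 147.] [ 0.477 -0.302  0.   ]
side jam_jar 0.67 [208. 164.] [ 0.731 -0.211 -0.   ]
side bun_plate 0.98 [297. 368.] [0.462 0.491 0.   ]
side tongs 0.88 [244. 112.] [ 0.608 -0.523  0.   ]
baguette box [[0.565, -0.331], [0.385, -0.379], [0.383, -0.288], [0.556, -0.244]]
rye_loaf box [[0.564, -0.336], [0.383, -0.373], [0.384, -0.281], [0.557, -0.247]]
```

View pics/top0.png

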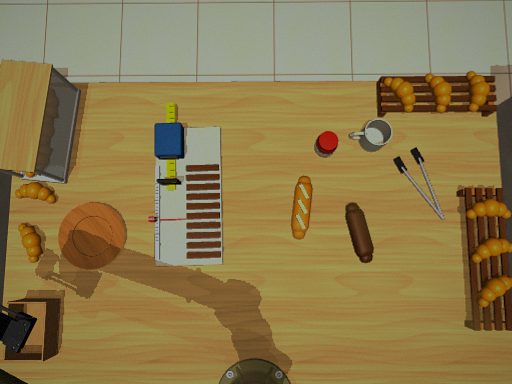

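View pics/side0.png

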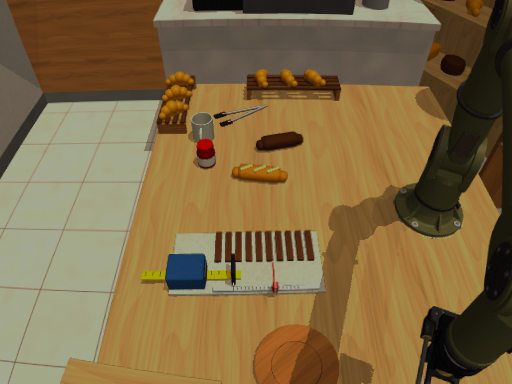

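The top view shows the baguette at (302,207), the rye loaf at (359,233), the red mark at (152,219), the paddle at (170,181) and the slats at columns 187–221. The side view agrees: the baguette with its slashes is at (260,173). Next I get the gauge yaw from the slats while the arm moves over the baguette.

```bash
cat > g.py <<'E'
from h import *
im=cv2.imread('pics/top0.png');cal=cams.calibration('top')
b,g,r=[im[...,i].astype(int) for i in range(3)]
m=((r<150)&(r-b>30)&(r-g>20)).astype(np.uint8);m[:,:180]=0;m[:,228:]=0;m[:155]=0;m[262:]=0
n,l,s,c=cv2.connectedComponentsWithStats(m)
P=[];
for i in range(1,n):
    if s[i][4]>80: P.append(at_z(cal,c[i],.027)[:2]); print(s[i],P[-1].round(4))
P=np.array(P);v=np.linalg.svd(P-P.mean(0))[2][0];print(P.mean(0),np.degrees(np.arctan2(v[1],v[0])))
E
python3 g.py; python3 -m creep '0 0 0.03 9 .087; .04 -.06 0.02 9 .087; .04 -.06 0 0 .087; .04 -.06 0 0 .087; .04 -.06 0 0 .087; .03 -.06 0 0 .087; .03 -.06 0 0 .087; .03 -.06 0 0 .087'
```

```text
[186 165  33   6 177] [0.6661 0.1583]
[186 174  33   6 184] [0.6375 0.1544]
[187 183  33   7 183] [0.6086 0.1549]
[186 193  34   7 183] [0.5796 0.1525]
[186 203  34   6 194] [0.5506 0.1545]
[186 212  34   7 189] [0.5218 0.1523]
[187 222  33   7 188] [0.4928 0.1503]
[187 232  33   7 191] [0.4639 0.1494]
[187 242  33   6 191] [0.4349 0.1491]
[187 252  34   6 197] [0.4058 0.1476]
[0.536159   0.15231023] -177.9654873244275
time_s: 2.2
tool_pos: [0.4876, 0.2176, 0.2389]
tool_rot: [180.0, 0.0, 173.9]
force: [-0.4, 0.4, 0.9]
grip_width: 0.0871
grasp_force: 0.0
```

```bash
python3 -m creep '.02 -.06 0 0 .087; .01 -.06 0 0 .087; 0 -.06 0 0 .087; 0 -.06 0 0 .087; 0 -.06 0 0 .087; 0 -.013 0 0 .087;0 0 0 0 .087'
```

```text
time_s: 3.08
tool_pos: [0.5165, -0.0932, 0.2387]
tool_rot: [180.0, 0.0, 173.8]
force: [-0.4, 0.9, -0.5]
grip_width: 0.087
grasp_force: 0.0
```

```bash
python3 - <<'E'
from h import *
cal=cams.calibration('wrist');im=cams.read_camera('wrist');cv2.imwrite('pics/w1.png',im[...,::-1])
for r in finder.tip_of('baguette','wrist')[:2]: print(r['p'],r['xy'],at_z(cal,r['xy'],0))
for r in finder.masks_of('baguette','wrist')[:2]:
    ctr,sz,a=cv2.minAreaRect(np.argwhere(r['mask'])[:,::-1].astype(np.float32))
    B=cv2.boxPoints((ctr,sz,a));W=np.array([at_z(cal,q,.023)[:2] for q in B]);print(r['p'],r['xy'],B.round(),W.round(3).tolist(),W.mean(0))
    e=W[1:3]-W[0:2];e=e[np.argmax(np.linalg.norm(e,axis=1))];print(np.degrees(np.arctan2(e[1],e[0])))
E
```

```text
0.7 [224.8, 184.9] [ 0.54660007 -0.14470537  0.        ]
0.77 [223.1, 181.7] [[205. 120.]
 [243. 120.]
 [244. 244.]
 [207. 244.]] [[0.449, -0.156], [0.454, -0.106], [0.635, -0.125], [0.63, -0.181]] [ 0.54204438 -0.14175184]
-6.000022373186434
```

View pics/w1.png

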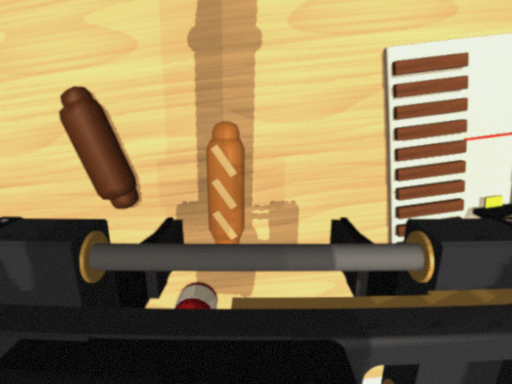

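The wrist view shows the baguette with its slashes up, centred near (225,183), and the rye loaf clear at (98,147). The measured pose agrees with the top view: (0.547, -0.141), yaw -6°.

```bash
python3 -m creep '.030 -.048 0 0 .087; 0 0 -.055 0 .087; 0 0 -.06 0 .087; 0 0 -.06 0 .087; 0 0 -.035 0 .087; 0 0 -.018 0 .087; 0 0 0 0 .087' 12; python3 -m creep '0 0 0 0 .03; 0 0 0 0 .03; 0 0 0 0 .03; 0 0 0 0 .03; 0 0 0 0 .03;0 0 0 0 .03'
```

```text
time_s: 4.1
tool_pos: [0.5463, -0.1396, 0.0099]
tool_rot: [180.0, -0.1, 174.0]
force: [0.8, 0.4, 0.2]
grip_width: 0.0868
grasp_force: 0.0
time_s: 4.85
tool_pos: [0.5468, -0.1409, 0.011]
tool_rot: [180.0, 0.0, 173.9]
force: [-1.1, -0.8, 3.2]
grip_width: 0.0516
grasp_force: 12.0
```

```bash
python3 -m creep '0 0 .03 0 .03; 0 0 .05 0 .03; 0 .03 .03 2 .03; -.003 .05 0 2 .03; -.003 .05 0 2 .03; -.003 .05 0 2 .03; 0 .05 0 0 .03; 0 .04 0 0 .03'; python3 -m creep '0 .023 0 0 .03; 0 0 0 0 .03'; python3 - <<'E'
from h import *
cal=cams.calibration('wrist');im=cams.read_camera('wrist');cv2.imwrite('pics/w2.png',im[...,::-1])
for n,z in(('bed',.027),('paddle',.055),('red_mark',.015)):
    for r in finder.tip_of(n,'wrist')[:2]: print(n,r['p'],r['xy'],at_z(cal,r['xy'],z))
E
```

```text
time_s: 5.85
tool_pos: [0.5368, 0.1315, 0.1201]
tool_rot: [180.0, -0.0, -178.0]
force: [1.3, -0.1, -1.4]
grip_width: 0.0516
grasp_force: 12.0
time_s: 6.1
tool_pos: [0.5367, 0.1543, 0.1198]
tool_rot: [180.0, -0.1, -177.9]
force: [0.4, -0.6, -1.8]
grip_width: 0.0515
grasp_force: 12.0
red_mark 0.59 [383.6, 162.4] [0.51043236 0.2832391  0.015     ]
```

View pics/w2.png

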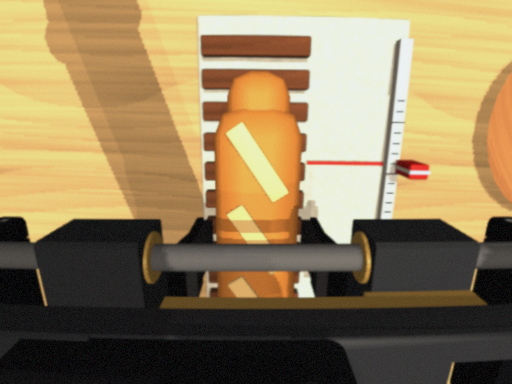

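The wrist view shows the loaf aligned with the slats (loaf axis near column 258, slats centre near 256), with the red mark at (412,170). I lower it now.

```bash
python3 -m creep '0 -.001 -.03 0 .03; 0 0 -.03 0 .03; 0 0 -.014 0 .03; 0 0 -.005 0 .03; 0 0 -.002 0 .03; 0 0 0 0 .03'
```

```text
time_s: 7.05
tool_pos: [0.5383, 0.1513, 0.0404]
tool_rot: [180.0, 0.1, -178.1]
force: [-0.1, 0.3, -1.2]
grip_width: 0.0518
grasp_force: 12.0
```

```bash
python3 -m creep '0 0 -.001 0 .03; 0 0 -.001 0 .03; 0 0 0 0 .03';  python3 -m creep '0 0 0 0 .06; 0 0 0 0 .087; 0 0 0 0 .087; 0 0 0 0 .087; 0 0 .03 0 .087; 0 0 .05 0 .087; -.03 .0 .05 0 .087; -.04 .04 .05 0 .087'; python3 - <<'E'
from h import *
cal=cams.calibration('wrist');im=cams.read_camera('wrist');cv2.imwrite('pics/w3.png',im[...,::-1])
for n,z in(('baguette',.027),('bed',.027),('paddle',.055),('red_mark',.015)):
    for r in finder.tip_of(n,'wrist')[:2]: print(n,r['p'],r['xy'],at_z(cal,r['xy'],z))
E
```

```text
time_s: 7.42
tool_pos: [0.5379, 0.1514, 0.038]
tool_rot: [180.0, 0.0, -178.1]
force: [-1.2, -1.1, 1.1]
grip_width: 0.0518
grasp_force: 12.0
time_s: 8.43
tool_pos: [0.475, 0.1819, 0.2112]
tool_rot: [-180.0, 0.1, -178.5]
force: [1.0, 1.5, -0.1]
grip_width: 0.0869
grasp_force: 0.0
baguette 0.83 [230.0, 214.7] [0.53969966 0.14751756 0.027     ]
paddle 0.67 [303.3, 279.6] [0.6188482  0.24798852 0.055     ]
red_mark 0.81 [330.9, 197.6] [0.51540263 0.28481126 0.015     ]
```

View pics/w3.png

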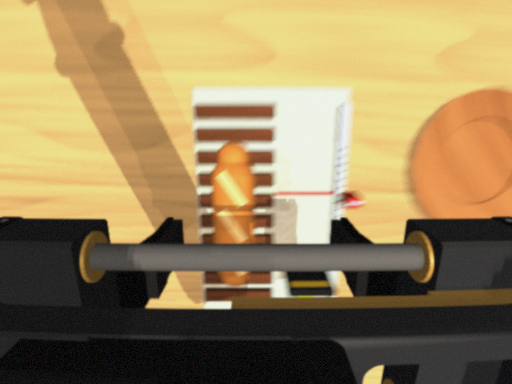

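The wrist view shows the baguette lying on the slats at (232,213), released and slashes up, with the paddle at (310,285) and the mark at (350,200). Next I turn the gripper to pinch the paddle along the pull direction.

```bash
python3 -m creep '.02 .01 0 -10 .087; .02 .01 0 -10 .087; .02 .01 0 -10 .087; .02 .01 0 -10 .08; .02 .01 0 -10 .07; .02 .01 0 -10 .06; .02 .007 0 -10 .05; .002 0 0 -10 .05'; python3 -m creep '0 0 0 -10 .05; 0 0 0 0 .05';  python3 - <<'E'
from h import *
cal=cams.calibration('wrist');im=cams.read_camera('wrist');cv2.imwrite('pics/w4.png',im[...,::-1])
for n,z in(('baguette',.027),('bed',.027),('paddle',.055),('red_mark',.015)):
  for c in('wrist','side'):
    if c=='side':cams.read_camera(c)
    for r in finder.tip_of(n,c)[:1]: print(c,n,r['p'],r['xy'],at_z(cams.calibration(c),r['xy'],z))
E
```

```text
time_s: 9.68
tool_pos: [0.6175, 0.2496, 0.2059]
tool_rot: [-179.8, 0.2, 101.4]
force: [-0.4, -0.6, -0.4]
grip_width: 0.0522
grasp_force: 0.0
time_s: 9.93
tool_pos: [0.6166, 0.2495, 0.2068]
tool_rot: [-179.9, 0.2, 91.9]
force: [0.5, -0.6, 0.1]
grip_width: 0.0501
grasp_force: 0.0
wrist baguette 0.82 [196.8, 234.4] [0.53770982 0.15530102 0.027     ]
side baguette 0.83 [266.3, 242.2] [0.5302042  0.14576061 0.027     ]
wrist bed 0.96 [197.1, 233.9] [0.53809882 0.15669981 0.027     ]
side bed 0.69 [262.5, 242.6] [0.54113204 0.14719965 0.027     ]
wrist paddle 0.86 [261.7, 173.3] [0.62246425 0.25009597 0.055     ]
side paddle 0.98 [233.8, 272.0] [0.61814939 0.26079843 0.055     ]
wrist red_mark 0.71 [173.7, 136.2] [0.50750059 0.28728384 0.015     ]
side red_mark 0.4 [273.0, 287.5] [0.51441568 0.28408282 0.015     ]
```

View pics/w4.png

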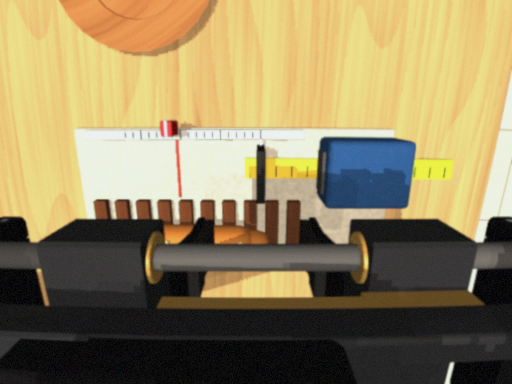

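The wrist view now shows the paddle edge-on at (261,172), the red stripe at column 179 (rows 140–195), and the clip at (169,128). I measure the pull distance from this picture.

```bash
python3 - <<'E'
from h import *
im=cv2.imread('pics/w4.png').astype(int);cal=cams.calibration('wrist')
b,g,r=im[...,0],im[...,1],im[...,2]
a=np.radians(2);u=np.array([np.cos(a),np.sin(a)])
m=(r-g>60)&(r-b>60)&(r>130);m[:143]=0;m[194:]=0;m[:,:170]=0;m[:,190:]=0
q=np.argwhere(m)[:,::-1];W=np.array([at_z(cal,x,.015)[:2] for x in q]);print(len(q),W[:2],W[-2:],'stripe s',np.median(W@u),(W@u).std())
m=(r+g+b<110);m[:150]=0;m[195:]=0;m[:,:240]=0;m[:,280:]=0
q=np.argwhere(m)[:,::-1];c=np.median([x[0] for x in q]);
print('paddle cols',q.min(0),q.max(0));
for z in(.055,.085):
  W=np.array([at_z(cal,x,z)[:2] for x in q]);print(z,np.median(W,axis=0),(W@u).min(),np.median(W@u),(W@u).max())
for y in(128,133):
  W=at_z(cal,(169.5,y),.06)[:2];print('clip top',W,W@u)
E
```

```text
150 [[0.51022617 0.2786035 ]
 [0.51153933 0.27864219]] [[0.51339115 0.21105325]
 [0.51476063 0.2111001 ]] stripe s 0.5204190990427131 0.001150323247239091
paddle cols [258 150] [263 194]
0.055 [0.62181481 0.23820396] 0.6263814948892114 0.6299912816154771 0.6324811986546726
0.085 [0.62113057 0.24535541] 0.6262388011491589 0.6295360928065251 0.6318104606025878
clip top [0.51536596 0.30033444] 0.5255335310197711
clip top [0.5151641  0.29469867] 0.5251351104328086
```

```bash
python3 -m creep '.003 0 -.05 0 .05; 0 0 -.05 0 .05; 0 0 -.04 0 .05; 0 0 -.025 0 .05; 0 0 0 0 .05'
```

```text
time_s: 11.2
tool_pos: [0.6176, 0.2506, 0.0416]
tool_rot: [-179.8, 0.1, 91.9]
force: [0.1, 0.2, 0.0]
grip_width: 0.0499
grasp_force: 0.0
```

```bash
python3 -m creep '0 0 0 0 .03; 0 0 0 0 .015; 0 0 0 0 .0; 0 0 0 0 0; 0 0 0 0 0; 0 0 0 0 0' 40
```

```text
time_s: 11.95
tool_pos: [0.6208, 0.2514, 0.0444]
tool_rot: [179.8, -0.0, 91.9]
force: [3.2, 0.3, -1.2]
grip_width: 0.0097
grasp_force: 40.0
```

```bash
python3 -m creep '-.010 0 0 0 0; -.015 -.001 0 0 0; -.015 -.001 0 0 0; -.015 0 0 0 0; -.015 -.001 0 0 0; -.015 0 0 0 0; -.015 -.001 0 0 0; -.007 0 0 0 0'; python3 -m creep '0 0 0 0 0;0 0 0 0 0'; python3 - <<'E'
from h import *
print(get_obs()['tool_pos'])
for c in('wrist','top','side'):
  im=cams.read_camera(c);cal=cams.calibration(c);cv2.imwrite(f'pics/p_{c}.png',im[...,::-1])
  for n,z in(('baguette',.027),('paddle',.055),('red_mark',.015)):
    for r in finder.tip_of(n,c)[:1]: print(c,n,r['p'],np.round(r['xy']),at_z(cal,r['xy'],z))
a=cv2.imread('pics/p_wrist.png');b=cv2.resize(cv2.imread('pics/p_side.png')[200:320,190:350],None,fx=3.2,fy=3.2,interpolation=cv2.INTER_CUBIC)
cv2.imwrite('pics/pp.png',cv2.resize(np.hstack([a[:,:300],b[:384,:]]),(800,384)))
E
```

```text
time_s: 12.95
tool_pos: [0.5148, 0.2485, 0.0444]
tool_rot: [179.6, -0.1, 91.9]
force: [9.5, 3.4, -7.7]
grip_width: 0.0095
grasp_force: 40.0
time_s: 13.2
tool_pos: [0.515, 0.2485, 0.0443]
tool_rot: [179.7, -0.1, 91.9]
force: [7.7, 3.3, -6.4]
grip_width: 0.0094
grasp_force: 40.0
[0.51495398 0.24850048 0.04434717]
wrist paddle 0.72 [255. 224.] [0.5138237  0.24651321 0.055     ]
wrist red_mark 0.76 [249. 155.] [0.50825917 0.28632894 0.015     ]
top baguette 0.85 [207. 208.] [0.54411442 0.13958146 0.027     ]
top paddle 0.78 [171. 216.] [0.51552603 0.24104533 0.055     ]
side baguette 0.64 [298. 366.] [0.46224204 0.49355171 0.027     ]
side paddle 0.87 [271. 269.] [0.51934664 0.25200769 0.055     ]
side red_mark 0.38 [273. 288.] [0.51523094 0.2846803  0.015     ]
```

View pics/pp.png

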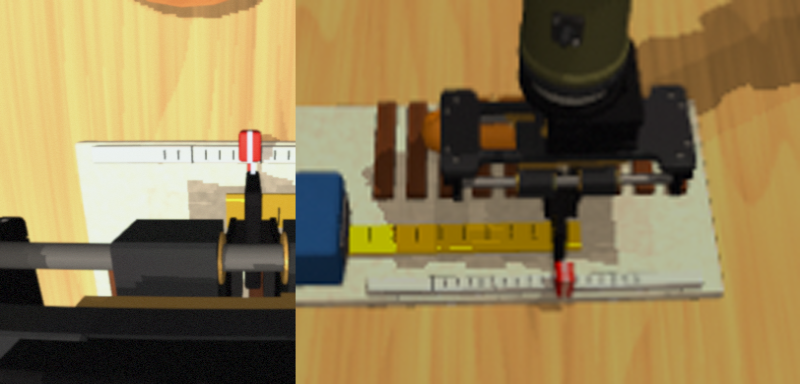

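The paddle stands almost in line with the clip: in the wrist picture the clip is at column 249 and the paddle at about 253. I refine this from the pixels.

```bash
python3 - <<'E'
from h import *
im=cv2.imread('pics/p_wrist.png').astype(int);cal=cams.calibration('wrist')
b,g,r=im[...,0],im[...,1],im[...,2]
a=np.radians(2);u=np.array([np.cos(a),np.sin(a)])
for y in range(128,216,4):
    red=[x for x in range(225,285) if r[y,x]-g[y,x]>60 and r[y,x]-b[y,x]>50 and r[y,x]>100]
    wh=[x for x in red and range(red[0],red[-1]) if g[y,x]>120]
    bl=[x for x in range(235,275) if r[y,x]+g[y,x]+b[y,x]<150]
    f=lambda q,z:(round(np.mean(q),1),round(at_z(cal,(np.mean(q),y),z)[:2]@u,4)) if len(q) else None
    print(y,'red.06',f(red,.06),'white.06',f(wh,.06),'w.015',f(wh,.015),'paddle.085',f(bl,.085),f(bl,.055),len(bl))
E
```

```text
128 red.06 None white.06 None w.015 None paddle.085 None None 0
132 red.06 (np.float64(252.8), np.float64(0.5211)) white.06 (np.float64(253.5), np.float64(0.5215)) w.015 (np.float64(253.5), np.float64(0.5213)) paddle.085 None None 0
136 red.06 (np.float64(253.6), np.float64(0.5216)) white.06 (np.float64(253.0), np.float64(0.5212)) w.015 (np.float64(253.0), np.float64(0.5209)) paddle.085 None None 0
140 red.06 (np.float64(253.6), np.float64(0.5215)) white.06 (np.float64(253.0), np.float64(0.5212)) w.015 (np.float64(253.0), np.float64(0.5209)) paddle.085 None None 0
144 red.06 (np.float64(253.0), np.float64(0.5212)) white.06 (np.float64(253.0), np.float64(0.5212)) w.015 (np.float64(253.0), np.float64(0.5209)) paddle.085 None None 0
148 red.06 (np.float64(253.0), np.float64(0.5212)) white.06 (np.float64(251.6), np.float64(0.5203)) w.015 (np.float64(251.6), np.float64(0.5198)) paddle.085 None None 0
152 red.06 (np.float64(253.0), np.float64(0.5211)) white.06 (np.float64(251.6), np.float64(0.5203)) w.015 (np.float64(251.6), np.float64(0.5198)) paddle.085 None None 0
156 red.06 (np.float64
[... 1366 characters left out ...]
), np.float64(0.5232)) 16
196 red.06 None white.06 None w.015 None paddle.085 (np.float64(256.5), np.float64(0.5231)) (np.float64(256.5), np.float64(0.5232)) 16
200 red.06 None white.06 None w.015 None paddle.085 (np.float64(256.5), np.float64(0.5231)) (np.float64(256.5), np.float64(0.5232)) 16
204 red.06 None white.06 None w.015 None paddle.085 (np.float64(256.5), np.float64(0.5231)) (np.float64(256.5), np.float64(0.5232)) 16
208 red.06 None white.06 None w.015 None paddle.085 (np.float64(256.5), np.float64(0.5231)) (np.float64(256.5), np.float64(0.5232)) 16
212 red.06 None white.06 None w.015 None paddle.085 (np.float64(256.5), np.float64(0.5231)) (np.float64(256.5), np.float64(0.5232)) 16
```

The paddle is about 2.5 mm short of the mark. I pull it that much further and hold for about 2 s.

```bash
python3 -m creep '-.0025 0 0 0 0;0 0 0 0 0;0 0 0 0 0;0 0 0 0 0;0 0 0 0 0;0 0 0 0 0;0 0 0 0 0;0 0 0 0 0'; python3 -m creep '0 0 0 0 0;0 0 0 0 0;0 0 0 0 0;0 0 0 0 0;0 0 0 0 0;0 0 0 0 0;0 0 0 0 0;0 0 0 0 0'; python3 -m creep '0 0 0 0 0;0 0 0 0 0'
```

```text
time_s: 14.8
tool_pos: [0.5127, 0.2485, 0.0444]
tool_rot: [179.7, -0.1, 91.9]
force: [8.2, 3.6, -6.1]
grip_width: 0.0098
grasp_force: 40.0
time_s: 15.8
tool_pos: [0.5127, 0.2484, 0.0444]
tool_rot: [179.7, -0.1, 91.9]
force: [7.6, 2.6, -6.3]
grip_width: 0.0093
grasp_force: 40.0
time_s: 16.05
tool_pos: [0.5127, 0.2484, 0.0444]
tool_rot: [179.7, -0.1, 91.9]
force: [7.0, 2.6, -7.2]
grip_width: 0.0096
grasp_force: 40.0
```

```bash
python3 -m creep '.007 0 0 0 0; .012 .001 0 0 0; .013 0 0 0 0; .013 .001 0 0 0; .013 0 0 0 0; .013 .001 0 0 0; .013 0 0 0 0; .012 .001 0 0 0'; python3 -m creep '.008 0 0 0 0; .004 0 0 0 0; .002 0 0 0 0; 0 0 0 0 0;0 0 0 0 0'
```

```text
time_s: 17.05
tool_pos: [0.6069, 0.251, 0.0443]
tool_rot: [180.0, 0.0, 91.9]
force: [3.1, -1.0, 1.3]
grip_width: 0.0096
grasp_force: 40.0
time_s: 17.68
tool_pos: [0.6201, 0.2514, 0.0443]
tool_rot: [180.0, -0.0, 91.9]
force: [4.4, 0.6, 3.0]
grip_width: 0.0095
grasp_force: 40.0
```

```bash
python3 -m creep '.002 0 0 0 0; 0 0 0 0 0;0 0 0 0 0'; python3 -m creep '.002 0 0 0 0; 0 0 0 0 0;0 0 0 0 0'
```

```text
time_s: 18.05
tool_pos: [0.6207, 0.2514, 0.0443]
tool_rot: [-179.9, -0.0, 91.9]
force: [-0.1, -0.3, 5.4]
grip_width: 0.0095
grasp_force: 40.0
time_s: 18.42
tool_pos: [0.6207, 0.2514, 0.0443]
tool_rot: [-179.6, 0.0, 91.9]
force: [-4.1, 0.2, 9.5]
grip_width: 0.0095
grasp_force: 40.0
```

The slide is against its home stop: the tool stayed at x = 0.6207 while the x force went from +4.4 to -4.1 N. I back off the 2 mm of push, open the fingers and retreat upward.

```bash
python3 -m creep '-.002 0 0 0 0; 0 0 0 0 .015; 0 0 0 0 .03; 0 0 0 0 .045;0 0 0 0 .05; 0 0 0 0 .05; 0 0 .03 0 .05; 0 0 .05 0 .05'; python3 -m creep '0 0 .06 0 .05; -.02 .04 .05 0 .05; -.02 .05 0 0 .05; -.03 .06 0 0 .05; -.03 .06 0 0 .05; -.03 .06 0 0 .05; 0 0 0 0 .05'; python3 - <<'E'
from h import *
for c in('top','side'):
  im=cams.read_camera(c);cal=cams.calibration(c);cv2.imwrite(f'pics/e_{c}.png',im[...,::-1])
  for n,z in(('baguette',.027),('paddle',.055),('rye_loaf',0),('jam_jar',0),('bun_plate',0),('tongs',0)):
    for r in finder.tip_of(n,c)[:1]: print(c,n,round(r['p'],2),np.round(r['xy']),at_z(cal,r['xy'],z).round(3))
b=[cv2.resize(x,(400,400)) for x in(cv2.imread('pics/e_top.png')[110:280,100:270],cv2.imread('pics/e_side.png')[180:350,160:330])]
cv2.imwrite('pics/ee.png',np.hstack(b))
E
```

```text
time_s: 19.42
tool_pos: [0.6203, 0.2507, 0.1226]
tool_rot: [-179.8, 0.1, 91.9]
force: [-0.1, 0.5, -0.1]
grip_width: 0.0495
grasp_force: 0.0
time_s: 20.3
tool_pos: [0.4931, 0.5137, 0.2293]
tool_rot: [-179.8, -0.1, 92.6]
force: [0.0, -0.2, -0.3]
grip_width: 0.0502
grasp_force: 0.0
top baguette 0.96 [204. 210.] [0.538 0.15  0.027]
top paddle 0.89 [169. 180.] [0.622 0.248 0.055]
top rye_loaf 0.61 [355. 233.] [ 0.469 -0.303  0.   ]
top jam_jar 0.76 [325. 145.] [ 0.739 -0.219  0.   ]
top bun_plate 0.59 [ 94. 234.] [0.467 0.484 0.   ]
top tongs 0.81 [425. 192.] [ 0.594 -0.518  0.   ]
side baguette 0.69 [263. 243.] [0.54  0.148 0.027]
side paddle 0.58 [235. 270.] [0.616 0.255 0.055]
side rye_loaf 0.58 [281. 147.] [ 0.467 -0.301 -0.   ]
side jam_jar 0.87 [210. 162.] [ 0.725 -0.219 -0.   ]
side bun_plate 0.68 [298. 367.] [0.461 0.489 0.   ]
```

View pics/ee.png

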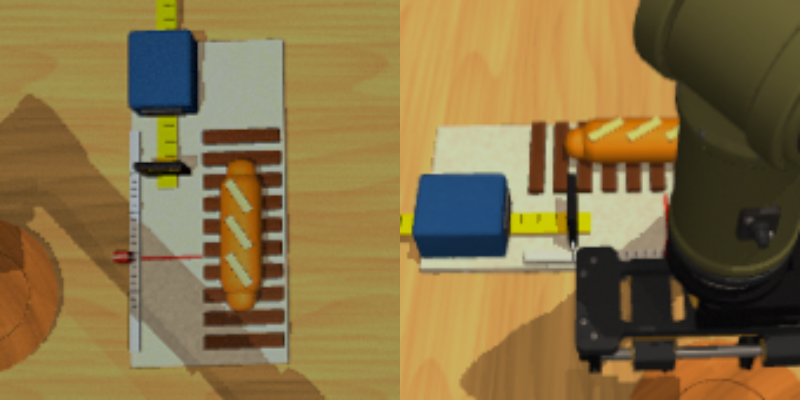

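The baguette lies on the slats (crop 240,235), the paddle is home (160,168), and the bystanders' positions are unchanged. The robot is clear of everything, so I hand in.

```bash
python3 -c "
from h import *
print(ticket.sign_off())"
```

```text
the job is handed in; nothing more can be done
None
```

I laid the baguette on the slats right side up, pulled the slide to the red mark (within about 1 mm as measured), held it there for about 2 s, eased it home and handed the job in at about 20 s; no verdict was returned.

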